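# Brace the box and lock the brace with its pin

## Task

Get the standing box braced for hammering: swing the brace out by its upright handle until it clicks into its end detent beside the box, then take the long steel pin out of its wooden block and thread it down through the top lug, the brace's eye and the bottom lug until its collar rests on the top lug. Let go of everything, and do not knock the box, the jar, the mallet or the steel weight about.

Things in the scene. Friction and masses are not known exactly. Their poses are not given: they have to be found in the camera images.
- lug_mouth (a point): Centre of the slot mouth in the top lug's upper face, 102 mm above the table. Axes: z up; x along the slot and the seated brace, away from the pivot; y towards the lug post (y 21 to 37 mm, top at z = 0) and the box. The pin goes straight down here. Top lug 66 (x) x 42 (y) x 12 mm thick; through slot 43 mm long in x, 16.5 mm wide. Belongs to the fixed aluminium stand.
- bottom_hole (a point): Centre of the hole mouth in the bottom lug's upper face, 57 mm straight below lug_mouth, same axes. Bottom lug 56 x 42 x 12 mm thick, round through hole 16.5 mm. The stand's base plate (10 mm thick, 280 x 270 mm) lies below, its upper face 35 mm under this point. The seated brace's eye lies between the lugs, 30 to 42 mm below lug_mouth.
- pivot (a point): Centre of the brace's vertical pivot, at half the thickness of the brace (66 mm above the table), 200 mm from the pin's line along -x of the stand; same axes as lug_mouth.
- brace (a joint): Brace angle, rad. 0 = folded back at its stop, 1.1 rad clockwise (from above) of the stand's x; grows anticlockwise, towards the box; 1.1 = seated in the end detent, along the stand's x. Hinge friction 0.2 N m plus an over-centre spring: stays put from 0.2 to 0.8 rad; past 0.8 the spring pulls it on into the seat and holds it there with 0.3 N m.
- handle (a point): Middle of the brace's upright round steel handle, 18 mm in diameter, free from 72 to 131 mm above the table; this point is 105 mm above the table, 110 mm from the pivot's axis. x axis: along the brace from the pivot. The brace is a steel bar 24 mm wide, 60 to 72 mm above the table, with a rubber-tipped side arm 65 mm from the pivot towards the box.
- brace_end (a point): Point on the brace 200 mm from the pivot, upper face (72 mm above the table): the middle of the eye's travel. The eye is a sliding end plate 64 x 36 x 12 mm with a round 15.5 mm through hole. It sits up to 11 mm either way from this point along the brace, by an unknown amount: find its hole by touch or sight. It slides stiffly (6 N): a pin in it carries it along, over the bottom hole.
- pin_head (a point): Centre of the steel pin's square head (24 x 24 mm, 44 mm tall), where to grip it; z up the pin away from the tip, x and y square to its flats. 0.2 to 0.4 kg. It hangs upright in a fixed wooden block (62 x 62 x 104 mm tall, 16.5 mm hole), collar on its top: head's centre 132 mm above the table. Below the head a round collar 32 mm wide, 6 mm thick.
- pin_tip (a point): Centre of the flat lower end of the pin's shank, 118 mm below pin_head, same axes. The shank is round, 14 mm in diameter, 90 mm long from tip to collar, with a 2 mm chamfer at the tip (flat end 11 mm in diameter).
- pin_collar (a point): Centre of the underside of the pin's collar, 28 mm below pin_head; it comes to lug_mouth's height when the pin is home. Same axes.
- workbox_mid (a point): Middle of the box being worked on: an open-fronted yellow-green box standing loose on end on the stand's base plate, 70 (x) x 140 (y) x 220 mm tall, 0.8 kg. Its near flank is 70 mm in y and its centre 135 mm in -x from the pin's line. The seated brace's rubber tip comes up just beside that flank. Not to be knocked.
- weight: Bystander: a dark steel block 100 x 60 x 45 mm lying on the table; origin at the centre of its underside.
- jar: Bystander: a small closed jar with a white cap, 60 mm in diameter, 70 mm tall; origin at the centre of its underside.
- mallet: Bystander: a hammer with a wooden handle, 240 mm long, lying on the table.
Mind the look-alikes: they are no part of the job. Of the things that look like the part that bears pin_head, the largest one is meant.

How it is judged:
By the outcome, as a careful person would: the job done as asked, in the order asked, and still so for the second after the job is handed in, with the robot touching nothing.
It also fails if it takes over 61 s, if anything falls off the work surface, if the arm or the gripper's body presses on something with over 40 N, if the wrist force passes 120 N, or if a joint passes its speed limit or range.

## Robot

A 6-joint arm with a two-finger parallel gripper is mounted at the origin on the work surface. World frame = base frame: x ahead of the robot, y to its left, z up, the work surface at z = 0. Lengths are in mm, angles in rad, forces in N, time in s.
With the tool pointing down it reaches from about 350 to 950 mm from the base axis. Payload 17.4 kg.
Tool frame: the origin (TCP) lies between the finger pads; the fingertips stand 14 mm ahead of it and the grasp point (between the pads) lies 5 mm behind it (robot.nose_length is the z of the fingertips in the tool frame, in mm); z points along the fingers, y is the line along which they close (so a half turn about z gives the same grasp; the last joint's range is limited). The gripper opens to 93 mm and grips with 3 to 60 N. Pads are 15 mm wide; open, the fingers measure 128 mm over their backs; the gripper's body (75 mm by 188 mm) begins 65 mm behind the grasp point.
Start: joints at [-1.262, 0.116, 1.442, -0, 1.584, -0.038], TCP at [229.417, -634.823, 232.646] pointing down, gripper open.
Joint ranges: [-2.83, 2.83], [-0.83, 2.19], [0.07, 2.5], [-1.14, 4.28], [0.01, 3], [-2.97, 2.97]. Speed limits (rad/s): [1.89, 1.89, 2.22, 3.14, 3.14, 3.14].

## Interface

Orientations are given as a unit quaternion [x, y, z, w].
In Python, from cell import robot gives the robot as it stands. The module is installed in compiled form; this text tells all that it offers.
- The arm moves only by the tool jog_arm, never from a script. Its argument "moves" is a list of rows, each an object with "slide": the shift along the tool's x, y, z in cm, a list of three; "twist": the turn about the tool's z in rad; "grip": the finger opening in cm, from 0 to 9.3. In form: [{"slide": [tx, ty, tz], "twist": twist, "grip": grip}, ...]. A call has exactly 5 rows; each row shifts and turns the commanded pose from where the row before left it, along the tool's axes as they then stand; what a row does not reach is not made up. A row lasts 1/12 s, in which the tool goes at most 41.7 mm and 7.16 degrees, less where a joint would pass 70% of its speed; a pose out of reach is approached as far as the arm can. A call with a gripper value outside its range is refused whole. The fingers move at their own pace and stop on an object; "squeeze" is the grip in N (left out, the last holds). Time passes only in rows, so rows that do not move let the fingers close, or fill a call up. It gives the time, the measured TCP pose, the force, the opening and the grip force at its end, in the units of the state.
- robot.state(): the state, without advancing time (a new reading comes with each control period).
- robot.read_camera(name): name is "scene" or "top" or "wrist"; returns the picture (384x512x3 uint8, red, green, blue); there is no depth.
- robot.camera_params(name): a dict with "K" (3x3 intrinsics, pixels), "rvec" (rotation vector, rad) and "tvec" (3), from world to camera coordinates, as OpenCV has them; the wrist camera has in their place "tool_from_camera" (4x4, takes a point from camera to tool coordinates, whose origin is the TCP and whose axes are the flange's). Camera axes: x right, y down, z forward; pixel columns grow to the right and rows downward; lengths in mm; the calibration is good to about 2 mm. A picture is of the moment at which its call begins: read the wrist's pose just before it. camera_params takes no time and is no camera call.
- robot.job_done(): hands the job in; it is judged then, once.
The state is a dict: "clock": time; "joints": joint angles; "qd": joint speeds; "tau": joint torques, N m; "eef_pos": TCP position; "tcp_rot": TCP orientation; "ft_force": force on the tool from outside, world axes, zero at the start; "wrist_torque": the same for the moment, N m; "opening": finger opening in mm; "finger_force": force on a finger pad.
Only numpy, scipy, OpenCV 4.12 (cv2) and the standard library are available. Lean on these libraries where they do the work, as an engineer would, in place of code of your own. Each camera call takes 0.05 s, during which the arm holds its last target. There are 200 camera calls.

## Working session

There is one attempt and no reset: what is moved stays moved. The work goes in short steps, Python scripts to look and compute and a tool call to move; the robot and the scene stay as the last step left them, time stands still between calls to the robot, and variables do not carry over. Pictures are saved under pics/ and viewed, at most 10 in all, crops included, and the job is handed in when it is done.

Besides the shell and the picture viewer there is one more tool, called after "Emit:" as name([rows], argument=value, ...), one row to a line, values as JSON. jog_arm: Moves the arm, as the interface text tells. Its arguments: {"type":"object","properties":{"moves":{"type":"array"},"squeeze":{"type":"number"}},"required":["moves"]}

```bash
mkdir -p pics
python3 - <<'E'
from cell import robot
import cv2,numpy as np
for n in("scene","top"):
    im=robot.read_camera(n);cv2.imwrite(f"pics/{n}0.png",im[...,::-1])
    p=robot.camera_params(n);print(n,p)
print(robot.camera_params("wrist"));print(robot.state())
a=cv2.imread("pics/scene0.png");b=cv2.imread("pics/top0.png")
cv2.imwrite("pics/scene0b.png",cv2.resize(a,(800,600),interpolation=cv2.INTER_CUBIC))
cv2.imwrite("pics/top0b.png",cv2.resize(b,(800,600),interpolation=cv2.INTER_CUBIC))
E
```

```text
scene {'K': array([[473.813576  ,   0.        , 250.57053655],
       [  0.        , 473.813576  , 192.96609209],
       [  0.        ,   0.        ,   1.        ]]), 'rvec': array([ 2.10453049,  0.67755369, -0.3433049 ]), 'tvec': array([-403.91822079, -185.68507739, 1768.81031975])}
top {'K': array([[351.40918717,   0.        , 255.79348467],
       [  0.        , 351.40918717, 187.74189573],
       [  0.        ,   0.        ,   1.        ]]), 'rvec': array([ 2.18711467, -2.13547636,  0.0523019 ]), 'tvec': array([-123.1539113 ,  577.97468972, 1021.80996353])}
{'K': array([[301.21662642,   0.        , 255.94642046],
       [  0.        , 301.21662642, 189.86871281],
       [  0.        ,   0.        ,   1.        ]]), 'tool_from_camera': array([[ 4.45857461e-04, -9.66152260e-01, -2.57972114e-01,
         7.10984214e+01],
       [ 9.99999829e-01,  3.33308582e-04,  4.80015234e-04,
        -1.93502484e-01],
       [-3.77783483e-04, -2.57972284e-01,  9.66152244e-01,
        -1.51824939e+02],
       [ 0.00000000e+00,  0.00000000e+00,  0.00000000e+00,
         1.00000000e+00]])}
{'clock': 0.1, 'joints': array([-1.26181283e+00,  1.16442529e-01,  1.44218956e+00, -1.19864189e-05,
        1.58398058e+00, -3.78059687e-02]), 'qd': array([-0.00023801, -0.0029229 , -0.00074   , -0.00020634,  0.00091649,
       -0.00042289]), 'tau': array([ 1.86777725e-03, -7.22894454e+01, -6.23862720e+01,  7.80994655e-02,
        2.27909780e-02, -9.83061705e-05]), 'eef_pos': array([ 229.35488453, -634.66916609,  231.98147754]), 'tcp_rot': array([ 9.85004645e-01,  1.72527069e-01, -7.48772878e-05, -5.04516277e-04]), 'ft_force': array([-0.18298839, -0.14699196, -0.25400241]), 'wrist_torque': array([ 0.02675019, -0.04021685, -0.03476037]), 'finger_force': 0.0, 'opening': 93.18850900478608}
```

View pics/scene0b.png

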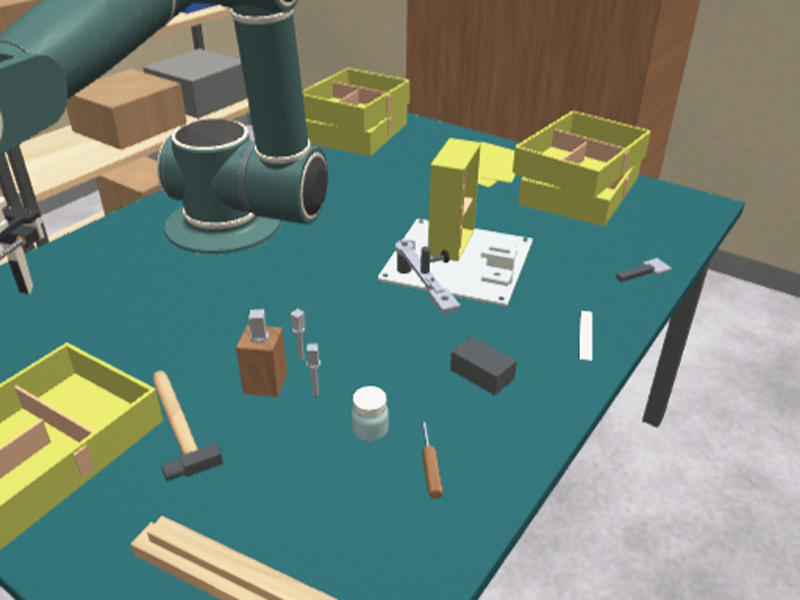

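View pics/top0b.png

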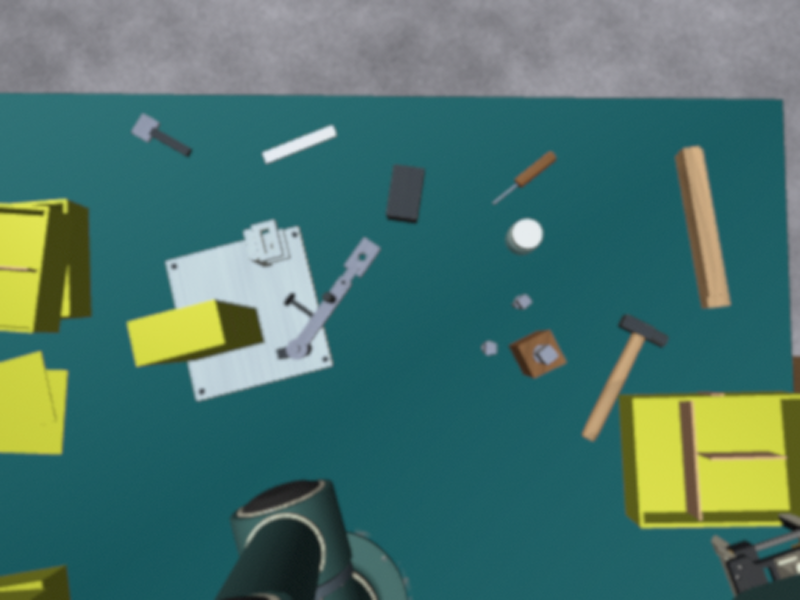

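Pictures show: candidates for the pin in the top view (800-px scale): head in the wooden block (546,353), small loose ones at (523,301) and (489,347). In the scene view these are (258,322), (298,316) and (313,350). The one in the block is the largest, so I choose it. The stand is at top ~(250,310), with lug (267,242), pivot (298,349), handle (330,297) and eye (363,256).

```bash
cat > h.py <<'E'
from cell import robot
import cv2,numpy as np
from scipy.spatial.transform import Rotation as R
def ray(n,uv,st=None):
    p=robot.camera_params(n);d=np.linalg.solve(p["K"],[uv[0],uv[1],1])
    if n=="wrist":
        T=p["tool_from_camera"];Q=R.from_quat(st["tcp_rot"]).as_matrix()
        return st["eef_pos"]+Q@T[:3,3],Q@T[:3,:3]@d
    M=cv2.Rodrigues(p["rvec"])[0];return -M.T@p["tvec"],M.T@d
def onz(n,uv,z,st=None):
    o,d=ray(n,uv,st);return o+d*(z-o[2])/d[2]
def proj(n,X,st=None):
    p=robot.camera_params(n)
    if n=="wrist":
        T=p["tool_from_camera"];Q=R.from_quat(st["tcp_rot"]).as_matrix()
        X=np.linalg.inv(T)@np.r_[Q.T@(np.array(X,float)-st["eef_pos"]),1];x=p["K"]@X[:3]
    else: x=p["K"]@(cv2.Rodrigues(p["rvec"])[0]@np.array(X,float)+p["tvec"])
    return x[:2]/x[2]
def totool(v,st): return R.from_quat(st["tcp_rot"]).inv().apply(v)
E
python3 - <<'E'
from h import *
s=1.5625
for nm,uv,z in[("pin",(545,354),154),("piv",(298,349),72),("eye",(362,257),72),("handle",(330,297),131),("slot",(267,242),102),("block",(539,354),104),("jar",(526,234),70),("c1",(175,266),10),("c2",(294,234),10),("c3",(325,358),10),("c4",(202,391),10),("weight",(406,193),45)]:
    print(nm,onz("top",np.array(uv)/s,z).round(1))
print("scene pin",onz("scene",np.array((258,314))/s,154).round(1))
a=cv2.imread("pics/top0.png");b=cv2.imread("pics/scene0.png")
A=cv2.resize(a[130:260,155:265],None,fx=4.5,fy=4.5,interpolation=cv2.INTER_CUBIC)
B=cv2.resize(a[180:250,300:370],None,fx=4,fy=4,interpolation=cv2.INTER_CUBIC)
C=np.zeros((585,A.shape[1]+B.shape[1],3),np.uint8);C[:,:A.shape[1]]=A;C[:280,A.shape[1]:]=B
C[290:570,A.shape[1]:]=cv2.resize(b[190:260,145:215],None,fx=4,fy=4,interpolation=cv2.INTER_CUBIC)
cv2.imwrite("pics/crop1.png",C);print(A.shape)
E
```

```text
pin [ 475.8 -353.7  154. ]
piv [471.6  70.1  72. ]
eye [641.6 -40.7  72. ]
handle [562.7   5.7 131. ]
slot [660.7 127.  102. ]
block [ 474.6 -354.8  104. ]
jar [ 690.  -337.8   70. ]
c1 [625.7 333.   10. ]
c2 [693.5 100.7  10. ]
c3 [454.4  31.   10. ]
c4 [385.3 265.8  10. ]
weight [ 769.2 -117.3   45. ]
scene pin [ 481.4 -357.   154. ]
(585, 495, 3)
```

View pics/crop1.png

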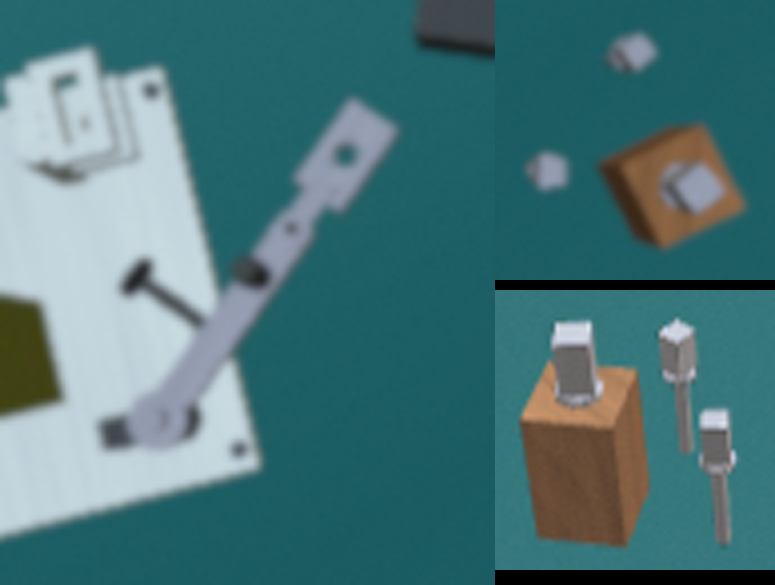

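Crop confirms: the block's pin has by far the biggest head (crop (695,188)). The eye hole is at crop (345,154), pivot (162,418), slot ~(72,108). Plan: push the handle with closed fingers along its arc, then fetch the pin.

```bash
cat >> h.py <<'E'
def plan(path):
    """path: list of (xyz, toolx_deg, nrows). prints rows (cm, rad)"""
    st=robot.state();p=st["eef_pos"].copy();v=R.from_quat(st["tcp_rot"]).apply([1,0,0]);a=np.arctan2(v[1],v[0])
    i=0
    for X,deg,n in path:
        dp=(np.array(X)-p)/n;da=(np.deg2rad(deg)-a+np.pi)%(2*np.pi)-np.pi;da/=n
        for _ in range(n):
            c,s=np.cos(a),np.sin(a)
            print(i//5,[round(x/10,2) for x in(dp[0]*c+dp[1]*s,dp[0]*s-dp[1]*c,-dp[2])],round(-da,3))
            p=p+dp;a+=da;i+=1
def show():
    st=robot.state();v=R.from_quat(st["tcp_rot"]).apply([1,0,0])
    print(round(st["clock"],2),st["eef_pos"].round(1),"toolx",np.degrees(np.arctan2(v[1],v[0])).round(1),st["ft_force"].round(1),st["opening"].round(1),st["finger_force"]);return st
E
python3 -c "
from h import *
plan([((542,-24,232),57,18),((542,-24,200),57,2)])"
```

```text
0 [np.float64(2.79), np.float64(-2.6), np.float64(-0.0)] -0.036
0 [np.float64(2.88), np.float64(-2.5), np.float64(-0.0)] -0.036
0 [np.float64(2.97), np.float64(-2.39), np.float64(-0.0)] -0.036
0 [np.float64(3.05), np.float64(-2.28), np.float64(-0.0)] -0.036
0 [np.float64(3.13), np.float64(-2.17), np.float64(-0.0)] -0.036
1 [np.float64(3.21), np.float64(-2.06), np.float64(-0.0)] -0.036
1 [np.float64(3.28), np.float64(-1.94), np.float64(-0.0)] -0.036
1 [np.float64(3.35), np.float64(-1.82), np.float64(-0.0)] -0.036
1 [np.float64(3.41), np.float64(-1.7), np.float64(-0.0)] -0.036
1 [np.float64(3.47), np.float64(-1.58), np.float64(-0.0)] -0.036
2 [np.float64(3.52), np.float64(-1.45), np.float64(-0.0)] -0.036
2 [np.float64(3.57), np.float64(-1.32), np.float64(-0.0)] -0.036
2 [np.float64(3.62), np.float64(-1.19), np.float64(-0.0)] -0.036
2 [np.float64(3.66), np.float64(-1.06), np.float64(-0.0)] -0.036
2 [np.float64(3.7), np.float64(-0.93), np.float64(-0.0)] -0.036
3 [np.float64(3.73), np.float64(-0.8), np.float64(-0.0)] -0.036
3 [np.float64(3.75), np.float64(-0.66), np.float64(-0.0)] -0.036
3 [np.float64(3.77), np.float64(-0.53), np.float64(-0.0)] -0.036
3 [np.float64(-0.0), np.float64(-0.0), np.float64(1.6)] -0.0
3 [np.float64(-0.0), np.float64(-0.0), np.float64(1.6)] -0.0
```

Emit:
jog_arm([
  {"slide": [2.8, -2.6, 0], "twist": -0.036, "grip": 0},
  {"slide": [2.9, -2.5, 0], "twist": -0.036, "grip": 0},
  {"slide": [3.0, -2.4, 0], "twist": -0.036, "grip": 0},
  {"slide": [3.05, -2.3, 0], "twist": -0.036, "grip": 0},
  {"slide": [3.1, -2.2, 0], "twist": -0.036, "grip": 0},
], squeeze=20)

```text
clock: 0.52
eef_pos: [316.8, -462.9, 232.2]
tcp_rot: [0.965, 0.261, -0.0, -0.0]
ft_force: [1.1, -1.1, -0.1]
opening: 64.4
finger_force: 0.0
```

Emit:
jog_arm([
  {"slide": [3.2, -2.05, 0], "twist": -0.036, "grip": 0},
  {"slide": [3.3, -1.95, 0], "twist": -0.036, "grip": 0},
  {"slide": [3.35, -1.8, 0], "twist": -0.036, "grip": 0},
  {"slide": [3.4, -1.7, 0], "twist": -0.036, "grip": 0},
  {"slide": [3.5, -1.6, 0], "twist": -0.036, "grip": 0},
])

```text
clock: 0.93
eef_pos: [403.8, -293.1, 232.5]
tcp_rot: [0.938, 0.347, -0.0, -0.0]
ft_force: [1.9, 0.7, -0.8]
opening: 30.8
finger_force: 0.0
```

Emit:
jog_arm([
  {"slide": [3.5, -1.45, 0], "twist": -0.036, "grip": 0},
  {"slide": [3.6, -1.3, 0], "twist": -0.036, "grip": 0},
  {"slide": [3.6, -1.2, 0], "twist": -0.036, "grip": 0},
  {"slide": [3.65, -1.05, 0], "twist": -0.036, "grip": 0},
  {"slide": [3.7, -0.9, 0], "twist": -0.036, "grip": 0},
])

```text
clock: 1.35
eef_pos: [491.0, -123.9, 232.6]
tcp_rot: [0.903, 0.43, 0.0, 0.0]
ft_force: [0.5, -0.9, 0.4]
opening: 0.9
finger_force: 0.0
```

Emit:
jog_arm([
  {"slide": [3.7, -0.8, 0], "twist": -0.036, "grip": 0},
  {"slide": [3.75, -0.65, 0], "twist": -0.036, "grip": 0},
  {"slide": [3.75, -0.5, 0], "twist": -0.036, "grip": 0},
  {"slide": [0, 0, 0], "twist": 0, "grip": 0},
  {"slide": [0, 0, 0], "twist": 0, "grip": 0},
])

```text
clock: 1.77
eef_pos: [543.1, -23.2, 232.0]
tcp_rot: [0.878, 0.478, -0.0, -0.0]
ft_force: [-0.2, 0.1, 0.0]
opening: 0.2
finger_force: 0.0
```

Run:
```python
from h import *
st=show();print(st["joints"].round(2))
im=robot.read_camera("wrist");cv2.imwrite("pics/w1.png",cv2.resize(im[...,::-1],(800,600),interpolation=cv2.INTER_CUBIC))
```

```text
Traceback (most recent call last):
  File "h.py", line 32, in show
    print(round(st["clock"],2),st["eef_pos"].round(1),"toolx",np.degrees(np.arctan2(v[1],v[0])).round(1),st["ft_force"].round(1),st["opening"].round(1),st["finger_force"]);return st
                                                                                                                                 ^^^^^^^^^^^^^^^^^^^
AttributeError: 'float' object has no attribute 'round'
```

```bash
sed -i 's/st\["opening"\].round(1)/round(st["opening"],1)/; s/print(i\/\/5,\[round(x\/10,2)/print(i\/\/5,[round(float(x)\/10,2)/; s/round(-da,3))/round(float(-da),3))/' h.py
python3 - <<'E'
from h import *
st=show();print(st["joints"].round(2))
im=robot.read_camera("wrist");cv2.imwrite("pics/w1.png",cv2.resize(im[...,::-1],(800,600),interpolation=cv2.INTER_CUBIC))
np.save("w1.npy",np.r_[st["eef_pos"],st["tcp_rot"]])
for X in[(471.6,70.1,72),(562.7,5.7,131),(641.6,-40.7,72)]: print((proj("wrist",X,st)*1.5625).round(0))
E
```

```text
1.77 [543.1 -23.2 232. ] toolx 57.2 [-0.2  0.1  0. ] 0.2 0.0
[-0.09 -0.17  1.72 -0.    1.59  0.48]
[232. 220.]
[402. 241.]
[541. 222.]
```

View pics/w1.png

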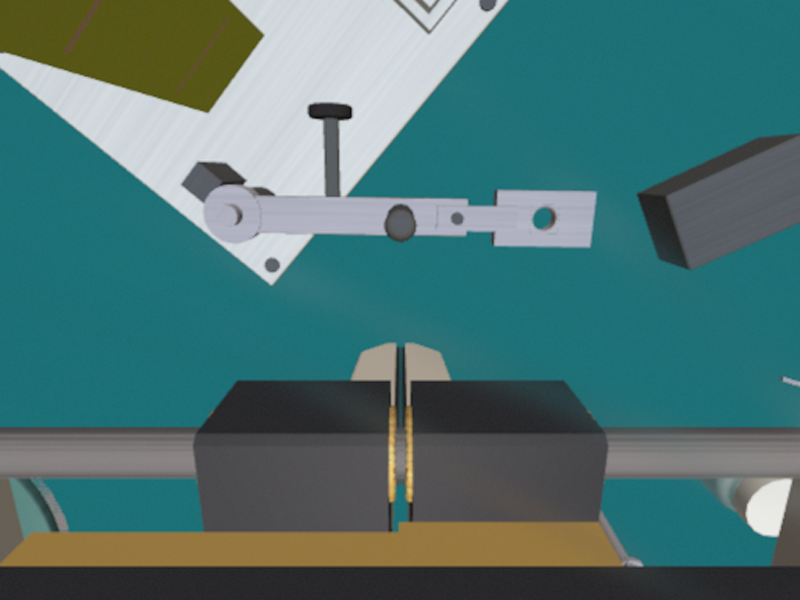

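The wrist view shows pivot (232,214), eye hole (543,217) and handle top (400,221). The handle lies straight ahead of the closed fingers.

Run:
```python
from h import *
st=robot.state();s=1.5625
P=onz("wrist",np.array((232,214))/s,74,st);E=onz("wrist",np.array((543,217))/s,71,st);H=onz("wrist",np.array((400,219))/s,131,st)
print(P.round(1),E.round(1),H.round(1),np.hypot(*(E-P)[:2]),np.degrees(np.arctan2(*(E-P)[1::-1])),np.hypot(*(H-P)[:2]))
# push path: TCP stays r=110 from pivot, offset back d from handle
P=P[:2];path=[]
def tcp(a,d,z=114):
    a=np.deg2rad(a);u=np.array([np.cos(a),np.sin(a)]);t=np.array([-u[1],u[0]]);q=P+110*u-d*t;return (q[0],q[1],z)
a0=np.degrees(np.arctan2(*(E-P.tolist()+[0])[1::-1])) if 0 else -33.5
plan([(tcp(a0,45),a0+90,5)]+[(tcp(a0,17),a0+90,3)]+[(tcp(a,17),a+90,1) for a in np.linspace(a0,16.3,18)[1:]])
```

```text
[474.6  72.2  74. ] [644.3 -40.3  71. ] [567.7  14.8 131. ] 203.5870801134973 -33.5396955122873 109.42055905964524
0 [-0.04, -0.0, 2.36] 0.002
0 [-0.04, -0.0, 2.36] 0.002
0 [-0.04, -0.0, 2.36] 0.002
0 [-0.04, -0.0, 2.36] 0.002
0 [-0.04, -0.0, 2.36] 0.002
1 [0.93, 0.0, -0.0] -0.0
1 [0.93, 0.0, -0.0] -0.0
1 [0.93, 0.0, -0.0] -0.0
1 [0.56, 0.07, 0.0] -0.051
1 [0.56, 0.07, -0.0] -0.051
2 [0.56, 0.07, -0.0] -0.051
2 [0.56, 0.07, -0.0] -0.051
2 [0.56, 0.07, -0.0] -0.051
2 [0.56, 0.07, -0.0] -0.051
2 [0.56, 0.07, -0.0] -0.051
3 [0.56, 0.07, -0.0] -0.051
3 [0.56, 0.07, -0.0] -0.051
3 [0.56, 0.07, -0.0] -0.051
3 [0.56, 0.07, -0.0] -0.051
3 [0.56, 0.07, -0.0] -0.051
4 [0.56, 0.07, -0.0] -0.051
4 [0.56, 0.07, -0.0] -0.051
4 [0.56, 0.07, -0.0] -0.051
4 [0.56, 0.07, -0.0] -0.051
4 [0.56, 0.07, -0.0] -0.051
```

Emit:
jog_arm([
  {"slide": [0, 0, 2.4], "twist": 0, "grip": 0},
  {"slide": [0, 0, 2.4], "twist": 0, "grip": 0},
  {"slide": [0, 0, 2.4], "twist": 0, "grip": 0},
  {"slide": [0, 0, 2.3], "twist": 0, "grip": 0},
  {"slide": [0, 0, 2.3], "twist": 0, "grip": 0},
])

```text
clock: 2.23
eef_pos: [542.2, -26.1, 113.7]
tcp_rot: [0.879, 0.476, 0.0, 0.0]
ft_force: [-0.4, 0.4, -0.2]
opening: 0.8
finger_force: 0.0
```

Emit:
jog_arm([
  {"slide": [0.9, 0, 0], "twist": 0, "grip": 0},
  {"slide": [0.9, 0, 0], "twist": 0, "grip": 0},
  {"slide": [0.75, 0, 0], "twist": 0, "grip": 0},
  {"slide": [0.56, 0.07, 0], "twist": -0.05, "grip": 0},
  {"slide": [0.56, 0.07, 0], "twist": -0.05, "grip": 0},
])

```text
clock: 2.65
eef_pos: [564.8, 5.7, 116.5]
tcp_rot: [0.853, 0.521, 0.001, 0.001]
ft_force: [-0.2, -3.3, -2.6]
opening: 0.6
finger_force: 1.8
```

Emit:
jog_arm([
  {"slide": [0.56, 0.07, 0], "twist": -0.05, "grip": 0},
  {"slide": [0.56, 0.07, 0], "twist": -0.05, "grip": 0},
  {"slide": [0.56, 0.07, 0], "twist": -0.05, "grip": 0},
  {"slide": [0.56, 0.07, 0], "twist": -0.05, "grip": 0},
  {"slide": [0.56, 0.07, 0], "twist": -0.05, "grip": 0},
])

```text
clock: 3.07
eef_pos: [578.4, 30.6, 116.7]
tcp_rot: [0.782, 0.624, 0.001, 0.001]
ft_force: [-0.0, -1.7, -0.9]
opening: 0.5
finger_force: 0.9
```

Emit:
jog_arm([
  {"slide": [0.56, 0.07, 0], "twist": -0.05, "grip": 0},
  {"slide": [0.56, 0.07, 0], "twist": -0.05, "grip": 0},
  {"slide": [0.56, 0.07, 0], "twist": -0.05, "grip": 0},
  {"slide": [0.56, 0.07, 0], "twist": -0.05, "grip": 0},
  {"slide": [0.56, 0.07, 0], "twist": -0.05, "grip": 0},
])

```text
clock: 3.48
eef_pos: [585.4, 58.2, 116.8]
tcp_rot: [0.698, 0.716, 0.001, 0.001]
ft_force: [0.1, 0.0, -0.8]
opening: 0.3
finger_force: 0.2
```

Run:
```python
from h import *
st=show();print(st["joints"].round(2))
P=np.array([474.6,72.2]);d=st["eef_pos"][:2]-P;print(np.hypot(*d),np.degrees(np.arctan2(d[1],d[0])))
im=robot.read_camera("wrist");cv2.imwrite("pics/w2.png",cv2.resize(im[...,::-1],(640,480)))
```

```text
3.48 [585.4  58.2 116.8] toolx 91.5 [ 0.1  0.  -0.8] 0.3 0.21656235214322805
[ 0.06 -0.02  1.77 -0.    1.39  0.03]
111.64123351905936 -7.207589154483547
```

View pics/w2.png

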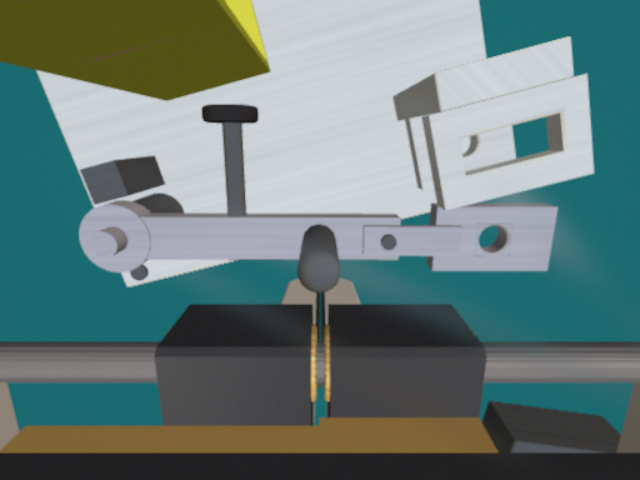

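The brace follows the fingers well, at about 2° in the world with the seat at about 16°. The handle is centred at (320,265), and the slot shows at (515,140).

Emit:
jog_arm([
  {"slide": [0.5, 0.06, 0], "twist": -0.045, "grip": 0},
  {"slide": [0.5, 0.06, 0], "twist": -0.045, "grip": 0},
  {"slide": [0.5, 0.06, 0], "twist": -0.045, "grip": 0},
  {"slide": [0.5, 0.06, 0], "twist": -0.045, "grip": 0},
  {"slide": [0.4, 0.06, 0], "twist": -0.045, "grip": 0},
])

```text
clock: 3.95
eef_pos: [585.3, 82.3, 116.4]
tcp_rot: [0.613, 0.79, 0.001, 0.001]
ft_force: [0.1, 0.6, -0.2]
opening: 0.7
finger_force: 0.0
```

Run:
```python
from h import *
st=show()
im=robot.read_camera("wrist");cv2.imwrite("pics/w3.png",cv2.resize(im[...,::-1],(800,600),interpolation=cv2.INTER_CUBIC))
np.save("w3.npy",np.r_[st["eef_pos"],st["tcp_rot"]])
```

```text
3.95 [585.3  82.3 116.4] toolx 104.3 [ 0.1  0.6 -0.2] 0.7 0.0
```

View pics/w3.png

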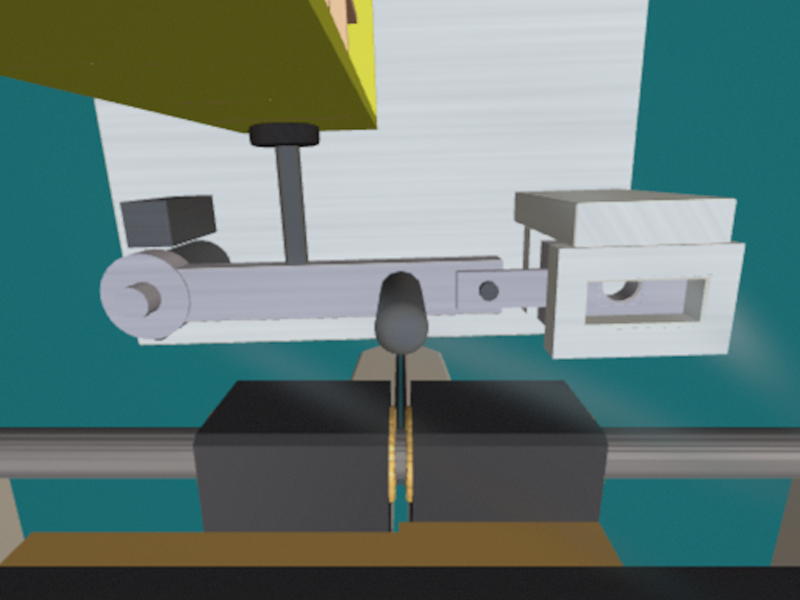

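The brace lies beside the box with its rubber tip at the flank, (285,135). The slot corners are (586,281), (708,276), (704,319), (586,324), and the eye hole shows at (620,288). Next I check the seating numerically.

Run:
```python
from h import *
st=robot.state();s=1.5625
W=lambda u,v,z:onz("wrist",np.array((u,v))/s,z,st)
c=[W(u,v,102) for u,v in((586,281),(708,276),(704,319),(586,324))];m=np.mean(c,0)
# better: outer lug corners
o=[W(u,v,102) for u,v in((548,245),(743,243),(729,353),(553,357))]
print("slot",np.round(c,1),m.round(1),"lug",np.round(o,1),np.mean(o,0).round(1))
for a,b in((o[0],o[1]),(o[3],o[2])): print(np.degrees(np.arctan2(*(b-a)[1::-1])),np.hypot(*(b-a)[:2]))
P=W(140,299,78);E=W(622,289,72);H=W(401,325,131);Hb=W(401,283,105)
print("piv",P.round(1),"eye",E.round(1),"screw",W(488,291,72).round(1),"H",H.round(1))
for X in (E,W(488,291,72),m,np.mean(o,0)): print(np.degrees(np.arctan2(*(X-P)[1::-1])),np.hypot(*(X-P)[:2]))
P=W(145,294,72);print(P)
a,b=W(180,268,72),W(500,258,72);print("brace edge",np.degrees(np.arctan2(*(b-a)[1::-1])))
a,b=W(190,321,72),W(500,313,72);print("brace edge",np.degrees(np.arctan2(*(b-a)[1::-1])))
```

```text
slot [[642.  131.6 102. ]
 [684.1 144.4 102. ]
 [689.5 128.9 102. ]
 [647.7 116.1 102. ]] [665.8 130.3 102. ] lug [[624.3 140.5 102. ]
 [691.2 158.6 102. ]
 [704.2 118.8 102. ]
 [640.2 100.6 102. ]] [665.  129.6 102. ]
15.134880081976277 69.28204121368886
15.903011009134907 66.52102473466854
piv [474.9  74.5  78. ] eye [671.9 128.4  72. ] screw [616.3 113.1  72. ] H [578.7 107.8 131. ]
15.316758801887097 204.23967986547916
15.279568063127039 146.6139050042043
16.277148841759193 198.92679990115397
16.176383509589044 197.9481169694964
[473.81479582  74.83099956  72.        ]
brace edge 16.354996638862072
brace edge 16.06741713757406
```

Seated: brace ≈16°, same as the stand, and the handle is about 9 mm ahead of the fingers with no contact force, so the spring pulled it in. Now the pin.

```bash
python3 -c "
from h import *
plan([((585,82,232),104.3,4),((476,-354,240),19,15),((476,-354,240),19,1)])"
```

```text
0 [-0.02, -0.01, -2.89] 0.001
0 [-0.02, -0.01, -2.89] 0.001
0 [-0.02, -0.01, -2.89] 0.001
0 [-0.02, -0.01, -2.89] 0.001
0 [-2.64, -1.42, -0.05] 0.099
1 [-2.77, -1.15, -0.05] 0.099
1 [-2.87, -0.87, -0.05] 0.099
1 [-2.94, -0.59, -0.05] 0.099
1 [-2.98, -0.29, -0.05] 0.099
1 [-3.0, 0.01, -0.05] 0.099
2 [-2.98, 0.3, -0.05] 0.099
2 [-2.94, 0.6, -0.05] 0.099
2 [-2.86, 0.88, -0.05] 0.099
2 [-2.76, 1.16, -0.05] 0.099
2 [-2.63, 1.43, -0.05] 0.099
3 [-2.48, 1.68, -0.05] 0.099
3 [-2.3, 1.92, -0.05] 0.099
3 [-2.1, 2.14, -0.05] 0.099
3 [-1.87, 2.34, -0.05] 0.099
3 [-0.0, -0.0, -0.0] 0.0
```

Emit:
jog_arm([
  {"slide": [-0.2, 0, -2.9], "twist": 0, "grip": 0},
  {"slide": [0, 0, -2.9], "twist": 0, "grip": 0},
  {"slide": [0, 0, -2.9], "twist": 0, "grip": 0},
  {"slide": [0, 0, -2.9], "twist": 0, "grip": 0},
  {"slide": [-2.5, -1.4, -0.05], "twist": 0.1, "grip": 0},
])

```text
clock: 4.42
eef_pos: [579.7, 54.4, 238.6]
tcp_rot: [0.652, 0.758, 0.003, 0.003]
ft_force: [0.7, -0.5, 1.5]
opening: 0.6
finger_force: 0.0
```

Emit:
jog_arm([
  {"slide": [-2.8, -1.15, -0.05], "twist": 0.1, "grip": 6},
  {"slide": [-2.9, -0.85, -0.05], "twist": 0.1, "grip": 6},
  {"slide": [-2.95, -0.6, -0.05], "twist": 0.1, "grip": 6},
  {"slide": [-3, -0.3, -0.05], "twist": 0.1, "grip": 6},
  {"slide": [-3, 0, -0.05], "twist": 0.1, "grip": 6},
])

```text
clock: 4.83
eef_pos: [540.7, -95.5, 235.2]
tcp_rot: [0.822, 0.57, 0.001, 0.001]
ft_force: [0.0, -0.1, -0.4]
opening: 29.1
finger_force: 0.0
```

Emit:
jog_arm([
  {"slide": [-3, 0.3, -0.05], "twist": 0.1, "grip": 6},
  {"slide": [-2.95, 0.6, -0.05], "twist": 0.1, "grip": 6},
  {"slide": [-2.85, 0.9, -0.05], "twist": 0.1, "grip": 6},
  {"slide": [-2.75, 1.15, -0.05], "twist": 0.1, "grip": 6},
  {"slide": [-2.65, 1.45, -0.05], "twist": 0.1, "grip": 6},
])

```text
clock: 5.25
eef_pos: [503.4, -241.1, 237.7]
tcp_rot: [0.937, 0.349, 0.001, 0.001]
ft_force: [0.4, -0.3, 0.4]
opening: 59.0
finger_force: 0.0
```

Emit:
jog_arm([
  {"slide": [-2.5, 1.7, -0.05], "twist": 0.1, "grip": 6},
  {"slide": [-2.3, 1.9, -0.05], "twist": 0.1, "grip": 6},
  {"slide": [-2.1, 2.15, -0.05], "twist": 0.1, "grip": 6},
  {"slide": [-1.9, 2.35, -0.05], "twist": 0.1, "grip": 6},
  {"slide": [0, 0, 0], "twist": 0, "grip": 6},
])

```text
clock: 5.67
eef_pos: [471.9, -360.1, 239.2]
tcp_rot: [0.988, 0.153, 0.0, 0.001]
ft_force: [0.5, 0.0, 0.2]
opening: 60.4
finger_force: 0.0
```

Run:
```python
from h import *
st=show()
im=robot.read_camera("wrist");cv2.imwrite("pics/w4.png",cv2.resize(im[...,::-1],(800,600),interpolation=cv2.INTER_CUBIC))
im=robot.read_camera("top");cv2.imwrite("pics/top4.png",im[...,::-1])
```

```text
5.67 [ 471.9 -360.1  239.2] toolx 17.7 [0.5 0.  0.2] 60.4 0.0
```

View pics/w4.png

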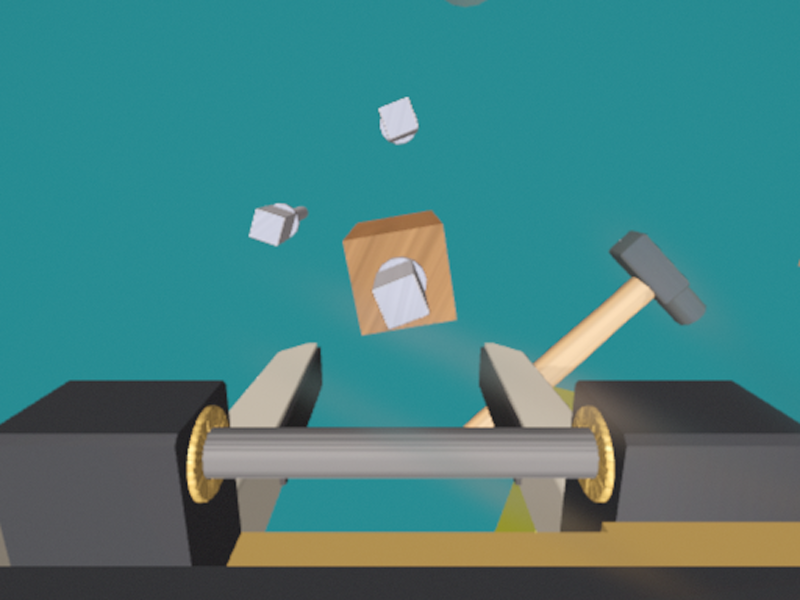

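The big head's top face has corners (373,293), (414,276), (428,312), (389,328) and sits in the block. The small ones are at (398,118) and (272,224).

Run:
```python
from h import *
st=robot.state();s=1.5625
c=np.array([onz("wrist",np.array(q)/s,154,st) for q in((373,293),(414,276),(428,312),(389,328))]);m=c.mean(0);print(c.round(1),m)
for i in range(4):
    d=c[(i+1)%4]-c[i];print(np.hypot(*d[:2]),np.degrees(np.arctan2(d[1],d[0]))%90)
col=onz("wrist",np.array((402,283))/s,108,st)
b=np.mean([onz("wrist",np.array(q)/s,104,st) for q in((343,240),(442,224),(456,319),(362,335))],0);print("block",b)
```

```text
[[ 478.  -340.5  154. ]
 [ 493.2 -357.9  154. ]
 [ 477.2 -371.1  154. ]
 [ 462.4 -354.3  154. ]] [ 477.68852966 -355.9385626   154.        ]
23.084823337115502 41.24429110995559
20.75839793022057 39.40398308313553
22.37310791638677 41.51059836645547
20.85172877886562 41.368830433584336
block [ 477.77422633 -355.92980129  104.        ]
```

```bash
python3 -c "
from h import *
plan([((477.7,-355.9,205),41,5),((477.7,-355.9,131),41,5)])"
```

```text
0 [0.1, 0.01, 0.68] -0.08
0 [0.09, 0.02, 0.68] -0.08
0 [0.09, 0.03, 0.68] -0.08
0 [0.09, 0.03, 0.68] -0.08
0 [0.09, 0.04, 0.68] -0.08
1 [0.0, -0.0, 1.48] -0.0
1 [0.0, -0.0, 1.48] -0.0
1 [0.0, -0.0, 1.48] -0.0
1 [0.0, -0.0, 1.48] -0.0
1 [0.0, -0.0, 1.48] -0.0
```

Emit:
jog_arm([
  {"slide": [0.1, 0.01, 0.7], "twist": -0.08, "grip": 5},
  {"slide": [0.09, 0.02, 0.7], "twist": -0.08, "grip": 5},
  {"slide": [0.09, 0.03, 0.7], "twist": -0.08, "grip": 5},
  {"slide": [0.09, 0.03, 0.7], "twist": -0.08, "grip": 5},
  {"slide": [0.09, 0.04, 0.7], "twist": -0.08, "grip": 5},
])

```text
clock: 6.18
eef_pos: [478.5, -354.0, 203.7]
tcp_rot: [0.935, 0.355, 0.0, 0.0]
ft_force: [-0.2, -0.1, -0.1]
opening: 50.0
finger_force: 0.0
```

Run:
```python
from h import *
robot.read_camera("wrist");st=show()
im=robot.read_camera("wrist");cv2.imwrite("pics/w5.png",cv2.resize(im[...,::-1],(800,600),interpolation=cv2.INTER_CUBIC))
plan([((477.7,-355.9,131),41,5)])
print(proj("wrist",(477.7,-355.9,154),st)*1.5625,proj("wrist",(477.7,-355.9,104),st)*1.5625)
```

```text
6.23 [ 478.3 -353.8  202.1] toolx 41.9 [-1.2  0.2 -1. ] 49.9 0.0
0 [-0.03, 0.02, 1.44] 0.001
0 [-0.03, 0.02, 1.44] 0.001
0 [-0.03, 0.02, 1.44] 0.001
0 [-0.03, 0.02, 1.44] 0.001
0 [-0.03, 0.02, 1.44] 0.001
[403.02903128 338.86210058] [402.46056894 307.71994197]
```

View pics/w5.png

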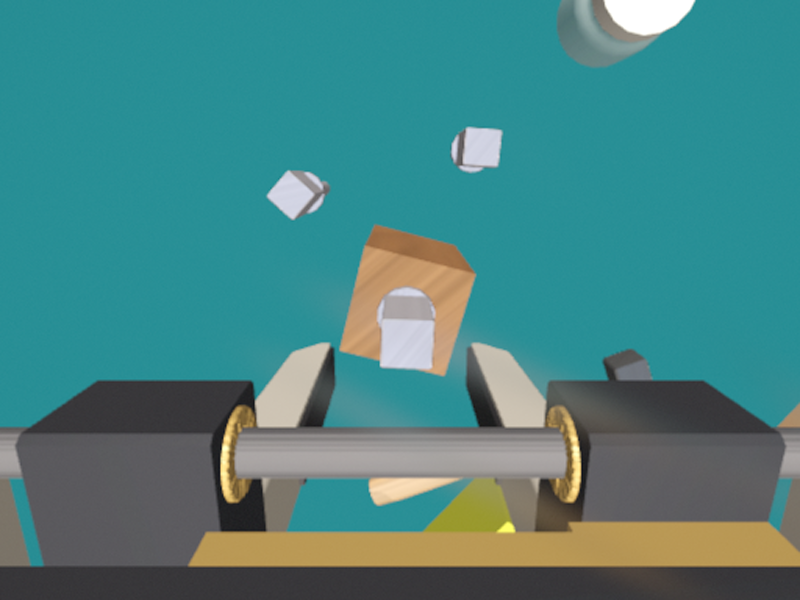

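The head's top face is centred at (407,344) between the fingers (332…469) and aligned. I need about 3 mm in +y and −3.5 mm in x, then go down and grip.

Emit:
jog_arm([
  {"slide": [-0.1, 0.1, 1.4], "twist": 0, "grip": 5},
  {"slide": [-0.1, 0.1, 1.4], "twist": 0, "grip": 5},
  {"slide": [-0.1, 0.1, 1.4], "twist": 0, "grip": 5},
  {"slide": [-0.05, 0, 1.4], "twist": 0, "grip": 5},
  {"slide": [0, 0, 1.4], "twist": 0, "grip": 5},
])

```text
clock: 6.7
eef_pos: [476.8, -359.6, 131.2]
tcp_rot: [0.936, 0.352, -0.0, -0.0]
ft_force: [0.5, -0.5, -0.6]
opening: 50.2
finger_force: 0.0
```

Emit:
jog_arm([
  {"slide": [0, 0, 0], "twist": 0, "grip": 2.8},
  {"slide": [0, 0, 0], "twist": 0, "grip": 2},
  {"slide": [0, 0, 0], "twist": 0, "grip": 1.5},
  {"slide": [0, 0, 0], "twist": 0, "grip": 1.5},
  {"slide": [0, 0, 0], "twist": 0, "grip": 1.5},
], squeeze=35)

```text
clock: 7.12
eef_pos: [477.4, -359.9, 134.1]
tcp_rot: [0.936, 0.352, 0.0, 0.001]
ft_force: [-0.7, 0.1, 2.3]
opening: 23.8
finger_force: 35.0
```

Run:
```python
from h import *
st=show();print(st["wrist_torque"])
```

```text
7.12 [ 477.4 -359.9  134.1] toolx 41.2 [-0.7  0.1  2.3] 23.8 34.99053955078125
[0.07152662 0.05133233 0.04026645]
```

Emit:
jog_arm([
  {"slide": [0, 0, -1.5], "twist": 0, "grip": 1.5},
  {"slide": [0, 0, -2.5], "twist": 0, "grip": 1.5},
  {"slide": [0, 0, -2.8], "twist": 0, "grip": 1.5},
  {"slide": [0, 0, -2.8], "twist": 0, "grip": 1.5},
  {"slide": [0, 0, -2.4], "twist": 0, "grip": 1.5},
])

```text
clock: 7.53
eef_pos: [477.1, -359.6, 256.6]
tcp_rot: [0.936, 0.352, 0.0, 0.001]
ft_force: [1.0, -0.5, -1.7]
opening: 24.0
finger_force: 35.0
```

Run:
```python
from h import *
robot.read_camera("top");st=show()
plan([((666+4,131+1,255),16.3,14),((670,132,255),16.3,1)])
```

```text
7.58 [ 477.9 -360.2  261.6] toolx 41.2 [-0.4  0.2  2.5] 24.1 34.989598989486694
0 [3.35, -1.74, 0.05] 0.031
0 [3.29, -1.84, 0.05] 0.031
0 [3.24, -1.94, 0.05] 0.031
0 [3.17, -2.04, 0.05] 0.031
0 [3.11, -2.14, 0.05] 0.031
1 [3.04, -2.24, 0.05] 0.031
1 [2.97, -2.33, 0.05] 0.031
1 [2.9, -2.42, 0.05] 0.031
1 [2.82, -2.51, 0.05] 0.031
1 [2.74, -2.6, 0.05] 0.031
2 [2.66, -2.68, 0.05] 0.031
2 [2.57, -2.76, 0.05] 0.031
2 [2.49, -2.84, 0.05] 0.031
2 [2.4, -2.92, 0.05] 0.031
2 [0.0, 0.0, -0.0] -0.0
```

Emit:
jog_arm([
  {"slide": [3.35, -1.75, 0.05], "twist": 0.031, "grip": 1.5},
  {"slide": [3.3, -1.85, 0.05], "twist": 0.031, "grip": 1.5},
  {"slide": [3.25, -1.95, 0.05], "twist": 0.031, "grip": 1.5},
  {"slide": [3.15, -2.05, 0.05], "twist": 0.031, "grip": 1.5},
  {"slide": [3.1, -2.15, 0.05], "twist": 0.031, "grip": 1.5},
])

```text
clock: 8.0
eef_pos: [545.6, -181.9, 251.8]
tcp_rot: [0.961, 0.278, 0.0, 0.0]
ft_force: [0.0, -0.1, -1.8]
opening: 23.8
finger_force: 35.0
```

Emit:
jog_arm([
  {"slide": [3.05, -2.25, 0.05], "twist": 0.031, "grip": 1.5},
  {"slide": [2.95, -2.35, 0.05], "twist": 0.031, "grip": 1.5},
  {"slide": [2.9, -2.4, 0.05], "twist": 0.031, "grip": 1.5},
  {"slide": [2.8, -2.5, 0.05], "twist": 0.031, "grip": 1.5},
  {"slide": [2.75, -2.6, 0.05], "twist": 0.031, "grip": 1.5},
])

```text
clock: 8.42
eef_pos: [614.0, -5.8, 249.4]
tcp_rot: [0.979, 0.203, 0.0, 0.0]
ft_force: [-0.3, -0.9, -1.6]
opening: 23.7
finger_force: 35.0
```

Emit:
jog_arm([
  {"slide": [2.65, -2.7, 0.05], "twist": 0.031, "grip": 1.5},
  {"slide": [2.55, -2.75, 0.05], "twist": 0.031, "grip": 1.5},
  {"slide": [2.5, -2.85, 0.05], "twist": 0.031, "grip": 1.5},
  {"slide": [2.4, -2.9, 0.05], "twist": 0.031, "grip": 1.5},
  {"slide": [0, 0, 0], "twist": 0, "grip": 1.5},
])

```text
clock: 8.83
eef_pos: [669.3, 138.3, 246.1]
tcp_rot: [0.99, 0.143, -0.0, -0.001]
ft_force: [0.8, -0.5, -3.0]
opening: 23.7
finger_force: 35.0
```

Emit:
jog_arm([
  {"slide": [0, 0, 0], "twist": 0, "grip": 1.5},
  {"slide": [0, 0, 0], "twist": 0, "grip": 1.5},
  {"slide": [0, 0, 0], "twist": 0, "grip": 1.5},
  {"slide": [0, 0, 0], "twist": 0, "grip": 1.5},
  {"slide": [0, 0, 0], "twist": 0, "grip": 1.5},
])

```text
clock: 9.25
eef_pos: [668.3, 131.9, 246.7]
tcp_rot: [0.99, 0.142, 0.0, 0.0]
ft_force: [-0.0, -0.3, -2.5]
opening: 23.7
finger_force: 35.0
```

Run:
```python
from h import *
st=show()
im=robot.read_camera("wrist");cv2.imwrite("pics/w6.png",cv2.resize(im[...,::-1],(800,600),interpolation=cv2.INTER_CUBIC))
print(robot.state()["eef_pos"])
for n in("scene","top"): cv2.imwrite(f"pics/{n}6.png",robot.read_camera(n)[...,::-1])
```

```text
9.25 [668.3 131.9 246.7] toolx 16.3 [-0.  -0.3 -2.5] 23.7 34.98913586139679
[668.30776183 132.06012361 246.55334283]
```

View pics/w6.png

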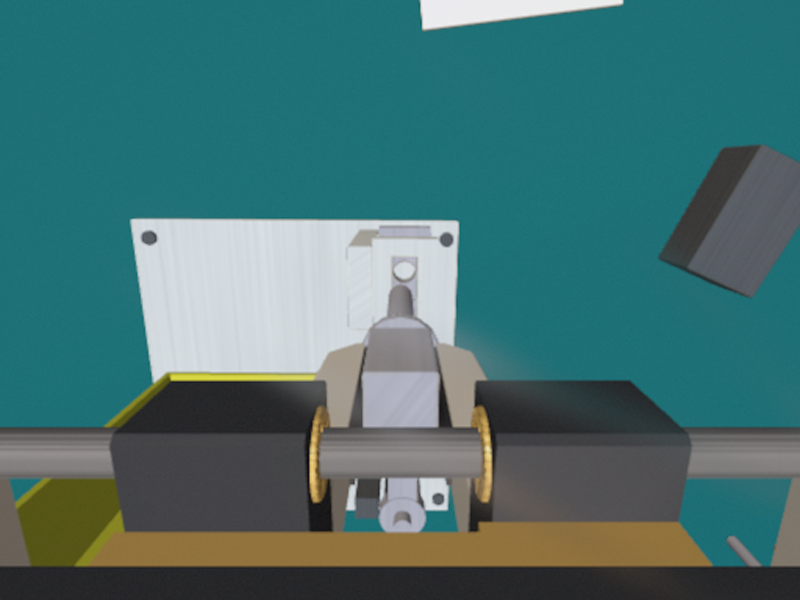

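The wrist view shows the pin shank (x≈400, tip at about (400,290)), the slot (x 391…417) and the eye hole at (404,271). I refine these with pixel profiles.

Run:
```python
from h import *
st=robot.state();g=cv2.cvtColor(robot.read_camera("wrist"),cv2.COLOR_RGB2GRAY)
np.save("w7.npy",g)
print("rows",[*range(143,200,2)][:1]);
for v in range(143,224,3): print(v,g[v,240:276].tolist())
cc=robot.camera_params("wrist")
for nm,X in(("slot",(665.5,130,102)),("eye",(671.9,128.4,72))): print(nm,proj("wrist",X,st))
Q=R.from_quat(st["tcp_rot"]).as_matrix()
for z in(110,120,122): print("tip",proj("wrist",st["eef_pos"]+Q@np.array([0,0,z]),st))
```

```text
rows [143]
143 [218, 218, 218, 218, 216, 215, 217, 217, 218, 217, 216, 216, 216, 215, 215, 214, 213, 214, 217, 219, 218, 218, 218, 218, 220, 217, 215, 215, 216, 218, 218, 214, 214, 217, 217, 216]
146 [210, 210, 202, 187, 175, 175, 176, 175, 173, 173, 172, 170, 167, 168, 171, 171, 170, 171, 170, 171, 171, 172, 174, 174, 173, 172, 172, 170, 169, 171, 171, 171, 170, 170, 172, 181]
149 [155, 144, 154, 173, 179, 178, 181, 179, 179, 181, 180, 178, 175, 177, 179, 179, 177, 178, 178, 178, 179, 180, 182, 182, 181, 181, 180, 177, 177, 179, 179, 179, 178, 178, 180, 178]
152 [172, 171, 172, 172, 171, 172, 172, 172, 172, 172, 171, 171, 171, 171, 172, 171, 171, 171, 171, 172, 173, 173, 173, 175, 173, 172, 172, 172, 173, 173, 173, 172, 172, 173, 173, 172]
155 [216, 216, 218, 219, 219, 217, 216, 217, 217, 217, 218, 218, 216, 216, 216, 216, 216, 217, 217, 217, 217, 217, 217, 218, 217, 214, 213, 215, 217, 219, 219, 216, 215, 216, 216, 215]
158 [215, 216, 218, 219, 218, 217, 216, 216, 217, 216, 218, 218, 215, 215, 216, 217, 217, 217, 218, 218, 217, 217, 217, 218, 217, 214, 213, 216, 216, 218, 218, 216,
[... 3357 characters left out ...]
138, 138, 138, 138, 138, 138, 139, 138, 138, 139, 138, 138, 139, 139, 139, 138, 139, 140, 140, 140, 141, 141, 142, 142, 140, 140, 138, 137, 137, 137, 138, 138, 136, 126]
218 [133, 134, 136, 135, 136, 136, 137, 136, 134, 135, 135, 136, 135, 135, 137, 137, 137, 137, 138, 139, 140, 141, 141, 141, 141, 142, 140, 139, 138, 137, 136, 136, 137, 138, 139, 133]
221 [133, 134, 133, 135, 134, 134, 133, 134, 133, 133, 134, 133, 133, 132, 134, 135, 135, 134, 137, 136, 137, 137, 137, 139, 139, 140, 138, 138, 136, 136, 135, 136, 135, 136, 137, 135]
slot [257.43460995 185.51589286]
eye [260.32222309 173.90634316]
tip [255.99750676 191.13851074]
tip [255.99211127 188.32939485]
tip [255.9910764  187.79059685]
```

Run:
```python
from h import *
st=robot.state();g=np.load("w7.npy");st0=st
for v in range(163,192): print(v,g[v,252:266].tolist())
Q=R.from_quat(st["tcp_rot"]).as_matrix();T=lambda x,y,z:st["eef_pos"]+Q@np.array([x,y,z])
th=np.linspace(0,2*np.pi,73)
for zt in(117,119,121):
    e=[proj("wrist",T(5.5*np.cos(t),5.5*np.sin(t),zt),st)[1] for t in th]+[proj("wrist",T(7*np.cos(t),7*np.sin(t),zt-2),st)[1] for t in th]
    print("apex for zt",zt,min(e))
print("px per mm x",proj("wrist",T(0,0,119),st)-proj("wrist",T(1,0,119),st))
for v in(173.8,174.4,175):
    E=onz("wrist",(258.8,v),72,st);print("eye",E.round(1),totool(E-st["eef_pos"],st).round(2))
for v in(162.6,):print("slot +x end",totool(onz("wrist",(259.2,v),102,st)-st["eef_pos"],st).round(2))
print("lug +x edge",totool(onz("wrist",(259.2,153.5),102,st)-st["eef_pos"],st).round(2))
S=onz("wrist",(259.2,185),102,st);print(S)
```

```text
163 [209, 210, 210, 211, 212, 212, 213, 214, 214, 213, 214, 215, 214, 211]
164 [184, 189, 191, 191, 191, 192, 192, 193, 194, 195, 196, 198, 199, 198]
165 [168, 176, 179, 179, 177, 179, 179, 178, 180, 181, 183, 185, 184, 184]
166 [167, 175, 179, 179, 177, 175, 173, 174, 175, 179, 183, 183, 181, 181]
167 [167, 176, 179, 174, 163, 170, 180, 181, 177, 170, 176, 181, 181, 181]
168 [167, 170, 163, 169, 187, 201, 207, 208, 206, 204, 194, 178, 177, 181]
169 [166, 166, 184, 201, 209, 214, 217, 218, 217, 218, 213, 201, 183, 177]
170 [156, 186, 210, 213, 213, 214, 217, 217, 217, 218, 217, 217, 201, 181]
171 [164, 200, 215, 214, 213, 213, 217, 217, 217, 218, 217, 218, 215, 191]
172 [186, 212, 215, 213, 214, 215, 217, 218, 217, 217, 217, 218, 218, 195]
173 [193, 216, 215, 213, 213, 215, 217, 218, 218, 218, 217, 218, 214, 182]
174 [168, 205, 215, 214, 213, 215, 216, 217, 217, 218, 217, 219, 203, 160]
175 [130, 168, 206, 214, 213, 215, 217, 218, 218, 218, 217, 214, 186, 141]
176 [132, 123, 181, 209, 213, 214, 216, 218, 217, 218, 210, 191, 155, 145]
177 [140, 105, 133, 173, 196, 211, 216, 217, 218, 
[... 766 characters left out ...]
 180]
188 [133, 133, 133, 131, 129, 126, 120, 114, 106, 96, 84, 134, 173, 180]
189 [133, 133, 132, 132, 130, 126, 121, 113, 107, 99, 87, 120, 166, 180]
190 [134, 134, 134, 131, 131, 126, 121, 115, 108, 99, 89, 119, 166, 179]
191 [134, 134, 133, 132, 129, 126, 122, 116, 108, 99, 89, 102, 138, 157]
apex for zt 117 182.28229653605243
apex for zt 119 181.77285215872053
apex for zt 121 181.27048497851902
px per mm x [-5.22070758e-04  1.04150531e+00]
eye [671.6 130.2  72. ] [  2.39   3.13 174.31]
eye [670.9 130.   72. ] [  1.71   3.13 174.31]
eye [670.3 129.8  72. ] [  1.04   3.13 174.31]
slot +x end [ 20.07   3.19 144.32]
lug +x edge [ 29.13   3.16 144.32]
[666.55145635 128.55243828 102.        ]
```

Offsets from tip to eye are about +2.3 mm in tool x and +3.15 mm in tool y. The slot's y agrees. I shift, then go down through the slot.

Emit:
jog_arm([
  {"slide": [0.23, 0.32, 0], "twist": 0, "grip": 1.5},
  {"slide": [0, 0, 0.8], "twist": 0, "grip": 1.5},
  {"slide": [0, 0, 0.8], "twist": 0, "grip": 1.5},
  {"slide": [0, 0, 0], "twist": 0, "grip": 1.5},
  {"slide": [0, 0, 0], "twist": 0, "grip": 1.5},
])

```text
clock: 9.87
eef_pos: [671.2, 130.5, 228.9]
tcp_rot: [0.99, 0.142, -0.001, 0.0]
ft_force: [-0.3, 1.1, -2.8]
opening: 24.0
finger_force: 35.0
```

Run:
```python
from h import *
st=show();g=cv2.cvtColor(robot.read_camera("wrist"),cv2.COLOR_RGB2GRAY)
np.save("w8.npy",g)
for v in range(163,215,3): print(v,g[v,242:272].tolist())
```

```text
9.87 [671.2 130.5 228.9] toolx 16.4 [-0.3  1.1 -2.8] 24.0 34.98936474323273
163 [217, 216, 216, 217, 216, 218, 218, 216, 215, 216, 216, 217, 217, 216, 217, 218, 216, 217, 217, 218, 216, 213, 213, 216, 217, 218, 218, 215, 215, 216]
166 [217, 217, 216, 217, 216, 217, 218, 215, 215, 216, 216, 216, 216, 217, 217, 217, 217, 217, 218, 217, 216, 213, 213, 215, 217, 218, 218, 215, 215, 216]
169 [217, 216, 217, 216, 216, 212, 197, 190, 194, 196, 197, 196, 196, 197, 197, 198, 201, 204, 205, 205, 203, 203, 203, 211, 216, 218, 218, 216, 215, 216]
172 [217, 217, 216, 216, 216, 209, 183, 167, 174, 178, 175, 162, 170, 177, 185, 193, 183, 174, 180, 185, 185, 185, 184, 192, 209, 218, 217, 215, 216, 216]
175 [216, 217, 216, 216, 216, 209, 183, 160, 169, 198, 212, 213, 213, 214, 216, 217, 217, 218, 216, 216, 202, 181, 177, 190, 209, 218, 218, 216, 215, 216]
178 [217, 217, 216, 215, 216, 209, 176, 143, 193, 216, 215, 214, 213, 215, 216, 218, 218, 217, 217, 218, 214, 184, 158, 185, 210, 218, 217, 215, 216, 216]
181 [217, 217, 216, 216, 216, 208, 179, 136, 99, 120, 175, 205, 213, 205, 202, 212, 217, 218, 
[... 1055 characters left out ...]
 144, 139, 137, 134, 132, 130, 125, 121, 139, 169, 194, 211, 214, 214, 214, 213]
205 [177, 152, 155, 167, 168, 171, 175, 180, 182, 181, 180, 178, 180, 181, 180, 179, 179, 180, 181, 181, 179, 178, 176, 172, 165, 155, 135, 131, 172, 202]
208 [179, 181, 180, 178, 176, 175, 179, 181, 183, 182, 179, 178, 180, 180, 180, 180, 178, 180, 181, 180, 181, 182, 183, 184, 182, 181, 181, 180, 173, 150]
211 [141, 141, 141, 141, 141, 141, 140, 140, 139, 140, 141, 140, 140, 140, 140, 142, 142, 141, 142, 140, 142, 141, 142, 141, 139, 138, 137, 137, 136, 137]
214 [139, 138, 138, 139, 139, 138, 139, 137, 137, 138, 139, 139, 138, 138, 140, 140, 140, 140, 141, 140, 141, 142, 142, 141, 141, 139, 137, 136, 136, 136]
```

Emit:
jog_arm([
  {"slide": [0, 0.05, 0.3], "twist": 0, "grip": 1.5},
  {"slide": [0, 0, 0.5], "twist": 0, "grip": 1.5},
  {"slide": [0, 0, 0.6], "twist": 0, "grip": 1.5},
  {"slide": [0, 0, 0.6], "twist": 0, "grip": 1.5},
  {"slide": [0, 0, 0.5], "twist": 0, "grip": 1.5},
])

```text
clock: 10.33
eef_pos: [671.5, 130.0, 204.1]
tcp_rot: [0.99, 0.142, -0.0, 0.0]
ft_force: [-0.3, -0.4, -2.5]
opening: 23.8
finger_force: 35.0
```

Run:
```python
from h import *
st=show();g=cv2.cvtColor(robot.read_camera("wrist"),cv2.COLOR_RGB2GRAY)
for v in range(172,200): print(v,g[v,246:268].tolist())
Q=R.from_quat(st["tcp_rot"]).as_matrix();T=lambda x,y,z:st["eef_pos"]+Q@np.array([x,y,z])
th=np.linspace(0,2*np.pi,73)
z=st["eef_pos"][2]-72
for r,zz,x in((7.75,z,0),(5.5,119,-.3),(7,117,-.3),(7,z-30,-.3)):
    e=np.array([proj("wrist",T(x+r*np.cos(t),r*np.sin(t),zz),st) for t in th]);print(r,zz,"rows",e[:,1].min(),e[:,1].max(),"cols",e[:,0].min(),e[:,0].max())
```

```text
10.33 [671.5 130.  204.1] toolx 16.4 [-0.3 -0.4 -2.5] 23.8 34.98921096324921
172 [218, 217, 215, 215, 216, 216, 216, 217, 217, 216, 218, 218, 216, 217, 217, 218, 216, 212, 213, 215, 217, 218]
173 [218, 217, 215, 216, 216, 216, 216, 217, 217, 217, 218, 218, 216, 217, 217, 218, 216, 213, 213, 215, 217, 218]
174 [213, 211, 209, 210, 211, 211, 211, 213, 213, 213, 214, 214, 213, 214, 215, 215, 214, 212, 212, 214, 215, 218]
175 [202, 193, 192, 193, 194, 196, 195, 196, 196, 197, 197, 198, 198, 199, 200, 201, 199, 198, 198, 199, 209, 217]
176 [197, 180, 178, 179, 181, 184, 181, 181, 183, 181, 182, 183, 184, 185, 186, 186, 184, 184, 183, 186, 205, 217]
177 [196, 179, 174, 174, 178, 180, 172, 168, 163, 165, 171, 169, 167, 174, 181, 183, 180, 180, 180, 183, 205, 217]
178 [196, 179, 174, 174, 176, 170, 171, 182, 192, 200, 203, 203, 196, 183, 175, 176, 179, 181, 180, 180, 203, 218]
179 [196, 179, 174, 169, 167, 179, 197, 206, 212, 215, 218, 217, 215, 209, 199, 185, 178, 179, 179, 178, 202, 217]
180 [196, 178, 171, 166, 188, 206, 212, 212, 213, 215, 218, 218, 217, 218, 215, 210, 189, 174, 177, 177
[... 1866 characters left out ...]
36, 136, 135, 133, 130, 128, 123, 118, 113, 106, 98, 89, 126, 179, 207, 216]
198 [196, 165, 141, 135, 137, 137, 137, 137, 135, 134, 132, 129, 125, 119, 114, 108, 100, 93, 119, 176, 208, 216]
199 [196, 161, 136, 135, 137, 138, 138, 138, 137, 134, 132, 129, 125, 119, 116, 108, 103, 96, 113, 175, 208, 216]
7.75 132.10713709113062 rows 177.3853543028902 192.86347199754087 cols 248.00921333516692 263.96240033096393
5.5 119 rows 183.1654358209564 194.60543232951 cols 250.07708299563436 261.90747961181836
7 117 rows 182.09180437866095 196.7460252328677 cols 248.41256882728214 263.5740409852647
7 102.10713709113062 rows 186.08215956807535 201.47613227294926 cols 248.00735261875812 263.99594968107004
```

The eye's rim fits the model centred under the pin to within about 0.3 mm. Down through the eye.

Emit:
jog_arm([
  {"slide": [0.02, 0, 0.5], "twist": 0, "grip": 1.5},
  {"slide": [0, 0, 0.5], "twist": 0, "grip": 1.5},
  {"slide": [0, 0, 0.4], "twist": 0, "grip": 1.5},
  {"slide": [0, 0, 0.4], "twist": 0, "grip": 1.5},
  {"slide": [0, 0, 0.4], "twist": 0, "grip": 1.5},
])

```text
clock: 10.8
eef_pos: [671.7, 130.0, 182.7]
tcp_rot: [0.99, 0.142, -0.0, 0.0]
ft_force: [-0.8, -0.7, -1.2]
opening: 23.8
finger_force: 35.0
```

Emit:
jog_arm([
  {"slide": [0, 0, 0.2], "twist": 0, "grip": 1.5},
  {"slide": [0, 0, 0.2], "twist": 0, "grip": 1.5},
  {"slide": [0, 0, 0.2], "twist": 0, "grip": 1.5},
  {"slide": [0, 0, 0], "twist": 0, "grip": 1.5},
  {"slide": [0, 0, 0], "twist": 0, "grip": 1.5},
])

```text
clock: 11.22
eef_pos: [671.8, 130.0, 177.0]
tcp_rot: [0.99, 0.142, -0.0, -0.0]
ft_force: [-1.6, 0.9, -3.0]
opening: 23.8
finger_force: 35.0
```

Run:
```python
from h import *
st=show();g=cv2.cvtColor(robot.read_camera("wrist"),cv2.COLOR_RGB2GRAY)
print([(v,int(g[v,258]),int(g[v,275])) for v in range(155,195)])
T=lambda v,z:totool(onz("wrist",(256.,v),z,st)-st["eef_pos"],st)[0]
for v in range(165,192,2): print(v,round(T(v,102),2))
s=1.5625
```

```text
11.22 [671.8 130.  177. ] toolx 16.4 [-1.6  0.9 -3. ] 23.8 34.98913586139679
[(155, 207, 207), (156, 163, 164), (157, 137, 125), (158, 168, 165), (159, 179, 180), (160, 180, 180), (161, 180, 180), (162, 180, 180), (163, 180, 180), (164, 180, 179), (165, 180, 180), (166, 168, 168), (167, 160, 160), (168, 172, 170), (169, 206, 204), (170, 216, 215), (171, 217, 216), (172, 217, 216), (173, 217, 216), (174, 216, 215), (175, 216, 216), (176, 216, 215), (177, 216, 215), (178, 216, 216), (179, 216, 215), (180, 217, 216), (181, 216, 215), (182, 211, 214), (183, 192, 215), (184, 166, 215), (185, 140, 214), (186, 122, 214), (187, 119, 215), (188, 119, 215), (189, 119, 215), (190, 120, 215), (191, 121, 215), (192, 120, 215), (193, 122, 214), (194, 122, 214)]
165 30.15
167 28.6
169 27.05
171 25.49
173 23.93
175 22.36
177 20.79
179 19.21
181 17.62
183 16.03
185 14.43
187 12.83
189 11.22
191 9.61
```

Lug edge and slot end both put the bottom hole 5.5 mm in −x from the tool. I carry the eye over with a firm grip.

Emit:
jog_arm([
  {"slide": [0, 0, 0.4], "twist": 0, "grip": 1.5},
  {"slide": [-0.1, 0, 0.2], "twist": 0, "grip": 1.5},
  {"slide": [-0.1, 0, 0], "twist": 0, "grip": 1.5},
  {"slide": [-0.1, 0, 0], "twist": 0, "grip": 1.5},
  {"slide": [0, 0, 0], "twist": 0, "grip": 1.5},
], squeeze=60)

```text
clock: 11.68
eef_pos: [669.4, 129.4, 171.3]
tcp_rot: [0.99, 0.142, 0.001, -0.0]
ft_force: [4.5, 1.2, -5.9]
opening: 23.8
finger_force: 60.0
```

Emit:
jog_arm([
  {"slide": [-0.1, 0, 0], "twist": 0, "grip": 1.5},
  {"slide": [-0.1, 0, 0], "twist": 0, "grip": 1.5},
  {"slide": [-0.05, 0, 0], "twist": 0, "grip": 1.5},
  {"slide": [0, 0, 0], "twist": 0, "grip": 1.5},
  {"slide": [0, 0, 0], "twist": 0, "grip": 1.5},
])

```text
clock: 12.1
eef_pos: [667.1, 128.7, 171.4]
tcp_rot: [0.99, 0.142, 0.001, -0.0]
ft_force: [6.1, 1.2, -5.0]
opening: 24.1
finger_force: 60.0
```

Run:
```python
from h import *
st=show();print(totool(st["ft_force"],st),totool(st["wrist_torque"],st))
g=cv2.cvtColor(robot.read_camera("wrist"),cv2.COLOR_RGB2GRAY);np.save("w9.npy",g)
print([(v,int(g[v,258]),int(g[v,275])) for v in range(140,190)])
T=lambda v,z:totool(onz("wrist",(256.,v),z,st)-st["eef_pos"],st)[0]
for v in range(150,186,4): print(v,round(T(v,102),2),round(T(v,72),2))
```

```text
12.1 [667.1 128.7 171.4] toolx 16.4 [ 6.1  1.2 -5. ] 24.1 59.98849868774414
[6.16730335 0.56115495 5.00204468] [2.81975319e-02 1.55451736e+00 7.28521040e-04]
[(140, 89, 88), (141, 89, 88), (142, 87, 90), (143, 87, 88), (144, 89, 88), (145, 98, 96), (146, 162, 153), (147, 206, 207), (148, 217, 218), (149, 217, 217), (150, 216, 217), (151, 216, 217), (152, 216, 217), (153, 216, 217), (154, 177, 176), (155, 128, 125), (156, 165, 164), (157, 180, 179), (158, 180, 180), (159, 179, 180), (160, 180, 179), (161, 171, 172), (162, 162, 162), (163, 171, 160), (164, 205, 201), (165, 216, 216), (166, 216, 216), (167, 217, 216), (168, 217, 215), (169, 216, 215), (170, 216, 215), (171, 216, 215), (172, 216, 215), (173, 216, 215), (174, 216, 216), (175, 216, 215), (176, 216, 215), (177, 215, 215), (178, 208, 215), (179, 189, 215), (180, 180, 215), (181, 181, 215), (182, 172, 215), (183, 160, 215), (184, 138, 215), (185, 121, 214), (186, 118, 215), (187, 120, 215), (188, 120, 214), (189, 121, 215)]
150 42.31 38.41
154 39.37 35.07
158 36.4 31.7
162 33.41 28.31
166 30.41 24.89
170 27.38 21.45
174 24.33 17.99
178 21.26 14.51
182 18.17 10.99
```

The eye moved with the pin at 6 N. About 0.6 mm more, then down into the bottom hole.

Emit:
jog_arm([
  {"slide": [-0.06, 0, 0], "twist": 0, "grip": 1.5},
  {"slide": [0, 0, 0.2], "twist": 0, "grip": 1.5},
  {"slide": [0, 0, 0.3], "twist": 0, "grip": 1.5},
  {"slide": [0, 0, 0.3], "twist": 0, "grip": 1.5},
  {"slide": [0, 0, 0.3], "twist": 0, "grip": 1.5},
])

```text
clock: 12.57
eef_pos: [666.6, 128.5, 160.7]
tcp_rot: [0.99, 0.142, 0.001, -0.0]
ft_force: [5.9, 1.2, 0.5]
opening: 23.4
finger_force: 60.0
```

Emit:
jog_arm([
  {"slide": [0, 0, 0.2], "twist": 0, "grip": 1.5},
  {"slide": [0, 0, 0.2], "twist": 0, "grip": 1.5},
  {"slide": [0, 0, 0.2], "twist": 0, "grip": 1.5},
  {"slide": [0, 0, 0], "twist": 0, "grip": 1.5},
  {"slide": [0, 0, 0], "twist": 0, "grip": 1.5},
])

```text
clock: 12.98
eef_pos: [666.4, 128.4, 154.3]
tcp_rot: [0.99, 0.142, 0.001, -0.0]
ft_force: [4.9, 1.3, -2.1]
opening: 24.0
finger_force: 60.0
```

The tip is in the bottom hole, about 10 mm below its mouth with no resistance. On down to the collar.

Emit:
jog_arm([
  {"slide": [0, 0, 0.4], "twist": 0, "grip": 1.5},
  {"slide": [0, 0, 0.4], "twist": 0, "grip": 1.5},
  {"slide": [0, 0, 0.4], "twist": 0, "grip": 1.5},
  {"slide": [0, 0, 0.3], "twist": 0, "grip": 1.5},
  {"slide": [0, 0, 0.3], "twist": 0, "grip": 1.5},
])

```text
clock: 13.4
eef_pos: [666.4, 128.4, 136.1]
tcp_rot: [0.99, 0.142, 0.001, -0.0]
ft_force: [5.6, 1.4, 0.2]
opening: 23.6
finger_force: 60.0
```

Emit:
jog_arm([
  {"slide": [0, 0, 0.1], "twist": 0, "grip": 1.5},
  {"slide": [0, 0, 0.1], "twist": 0, "grip": 1.5},
  {"slide": [0, 0, 0.1], "twist": 0, "grip": 1.5},
  {"slide": [0, 0, 0], "twist": 0, "grip": 1.5},
  {"slide": [0, 0, 0], "twist": 0, "grip": 1.5},
])

```text
clock: 13.82
eef_pos: [666.2, 128.4, 133.0]
tcp_rot: [0.99, 0.142, 0.0, -0.0]
ft_force: [6.2, 1.1, -1.0]
opening: 23.4
finger_force: 60.0
```

Emit:
jog_arm([
  {"slide": [0, 0, 0.1], "twist": 0, "grip": 1.5},
  {"slide": [0, 0, 0.1], "twist": 0, "grip": 1.5},
  {"slide": [0, 0, 0.05], "twist": 0, "grip": 1.5},
  {"slide": [0, 0, 0], "twist": 0, "grip": 1.5},
  {"slide": [0, 0, 0], "twist": 0, "grip": 1.5},
])

```text
clock: 14.23
eef_pos: [666.3, 128.4, 132.0]
tcp_rot: [0.99, 0.142, 0.001, -0.0]
ft_force: [0.7, 1.2, 11.1]
opening: 23.7
finger_force: 60.0
```

The collar has landed (11 N, height as expected). Release and retreat.

Emit:
jog_arm([
  {"slide": [0, 0, -0.05], "twist": 0, "grip": 2.6},
  {"slide": [0, 0, 0], "twist": 0, "grip": 3},
  {"slide": [0, 0, 0], "twist": 0, "grip": 4},
  {"slide": [0, 0, 0], "twist": 0, "grip": 5},
  {"slide": [0, 0, 0], "twist": 0, "grip": 5},
])

```text
clock: 14.65
eef_pos: [665.8, 128.3, 130.8]
tcp_rot: [0.99, 0.142, -0.0, 0.0]
ft_force: [-0.4, 0.3, -0.3]
opening: 45.3
finger_force: 0.0
```

Emit:
jog_arm([
  {"slide": [0, 0, -0.5], "twist": 0, "grip": 5},
  {"slide": [0, 0, -1], "twist": 0, "grip": 5},
  {"slide": [0, 0, -2], "twist": 0, "grip": 5},
  {"slide": [0, 0, -2.5], "twist": 0, "grip": 5},
  {"slide": [0, 0, -2.5], "twist": 0, "grip": 5},
])

```text
clock: 15.07
eef_pos: [665.8, 128.3, 217.9]
tcp_rot: [0.99, 0.142, -0.0, -0.0]
ft_force: [-0.2, -0.1, -0.1]
opening: 50.4
finger_force: 0.0
```

Emit:
jog_arm([
  {"slide": [0, 0, -1], "twist": 0, "grip": 5},
  {"slide": [-1.5, 0, 0], "twist": 0, "grip": 5},
  {"slide": [-1.5, 0, 0], "twist": 0, "grip": 5},
  {"slide": [0, 0, 0], "twist": 0, "grip": 5},
  {"slide": [0, 0, 0], "twist": 0, "grip": 5},
])

```text
clock: 15.48
eef_pos: [637.1, 119.8, 226.6]
tcp_rot: [0.99, 0.142, 0.0, -0.0]
ft_force: [0.7, -0.7, 0.6]
opening: 49.8
finger_force: 0.0
```

Run:
```python
from h import *
st=show();s=robot.read_camera("scene")[...,::-1];w=robot.read_camera("wrist")[...,::-1]
a=cv2.resize(s[80:210,230:360],(400,400),interpolation=cv2.INTER_CUBIC);b=cv2.resize(w[100:300,156:356],(400,400),interpolation=cv2.INTER_CUBIC)
cv2.imwrite("pics/fin.png",np.hstack([a,b]))
```

```text
15.48 [637.1 119.8 226.6] toolx 16.4 [ 0.7 -0.7  0.6] 49.8 0.0
```

View pics/fin.png

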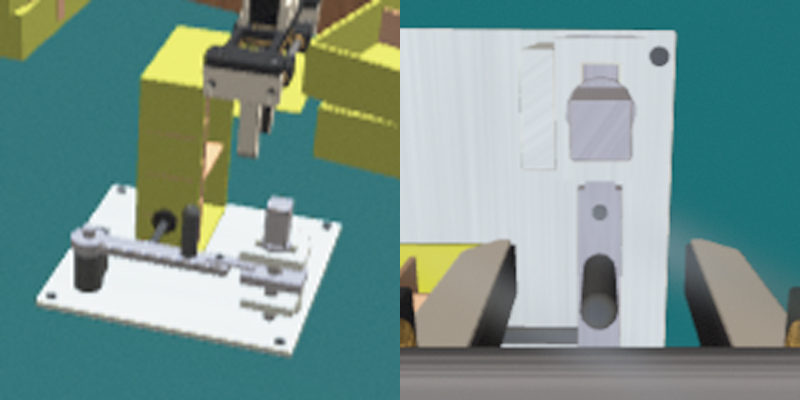

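The pin stands through both lugs and the eye with its collar down on the top lug. The brace is seated, the box is upright and the gripper is clear of everything.

```bash
python3 -c "
from cell import robot
print(robot.job_done())"
```

```text
the job is handed in; nothing more can be done
None
```

The brace is swung into its end detent. The pin is down through the top lug, the eye and the bottom lug with its collar resting on the top lug. Everything is released, and the job was handed in at about 15.5 s; no verdict came back.

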